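Load the second glass ring on the carrier and hold it ready

ROBOT

A 6-joint arm with a two-finger parallel gripper is mounted at the origin on the work surface. World frame = base frame: x ahead of the robot, y to its left, z up, the work surface at z = 0. Lengths are in m, angles in rad, forces in N, time in s.
With the tool pointing down it reaches from about 0.225 to 0.875 m from the base axis. Payload 3.4 kg.
Tool frame: the origin (TCP) lies midway between the tips of the shut fingers; the grasp point (between the pads) lies 19 mm behind it (manip.grasp_offset is the distance from the TCP to the grasp point, in m); x points along the fingers, y is the direction in which the jaws open and shut, and the axes are right-handed (so a half turn about x gives the same grasp; the last joint's range is limited). The gripper opens to 85 mm and grips with 20 to 120 N. Pads are 22 mm wide; open, the fingers measure 114 mm over their backs; the gripper's body (76 mm by 85 mm) begins 54 mm behind the grasp point. The pads swing forward as they close: fully open they stand 13 mm farther back than shut.
Start: joints at [0.996, 0.276, 1.505, -0, 1.361, -0.121], TCP at [0.252, 0.517, 0.195] pointing down, gripper open.
Joint ranges: [-2.89, 2.89], [-0.75, 2.08], [0.22, 2.7], [-1.18, 4.32], [0.11, 2.71], [-2.7, 2.7]. Speed limits (rad/s): [2.57, 2.57, 3.14, 3.14, 3.14, 3.14].

INTERFACE

Orientations are given as a unit quaternion [w, x, y, z].
In Python, from rig import manip gives the robot as it stands.
- The arm moves only by the shell command python3 -m creep 'ROWS' [OPENING] [FORCE]. ROWS is a JSON object of lists of equal length, an entry for each row: "delta_pos": the shift along the tool's x, y, z in cm, a list of three; "dr": the turn, a rotation vector about the tool's x, y, z in rad, a list of three. In form: {"delta_pos": [[dx, dy, dz], ...], "dr": [[rx, ry, rz], ...]}. A call has 1 to 10 rows; each row is the pose to reach, as a shift and turn from the pose commanded when the call began, along the tool's axes at that moment; what a row does not reach only later rows make up. A row lasts 1/10 s, in which the tool goes at most 50 mm and 8.59 degrees, less where a joint would pass 70% of its speed; a pose out of reach is approached as far as the arm can. A call with a gripper value outside its range is refused whole. OPENING is the opening, from -1 (shut) to 1 (fully open), set as the call begins (- or left out, the last holds). The fingers move at their own pace and stop on an object; FORCE is the grip in N (left out, the last holds). Time passes only in rows, so rows that repeat a pose let the fingers close. It gives the time, the measured TCP pose, the force and the opening at its end, in the units of the state.
- manip.get_state(): the state, without advancing time (a new reading comes with each control period).
- manip.get_image(name): name is "scene" or "top" or "wrist"; returns a dict with "pixels" (384x512x3 uint8, blue, green, red), "depth" (384x512 float32, m along the optical axis (not along the pixel's ray), 0 where there is no reading), "intrinsics" (3x3 intrinsics, pixels), "rvec" (rotation vector, rad) and "tvec" (3), from world to camera coordinates, as OpenCV has them. Camera axes: x right, y down, z forward; pixel columns grow to the right and rows downward; lengths in m; the calibration is good to about 2 mm. A picture is of the moment at which its call begins.
- manip.sign_off(): hands the job in, once; it reports no verdict.
The state is a dict: "clock": time; "qpos": joint angles; "qd": joint speeds; "effort": joint torques, N m; "position": TCP position; "ee_rot": TCP orientation; "contact_force": force on the tool from outside, world axes, zero at the start; "moment": the same for the moment, N m; "width": finger opening in m.
Only numpy, scipy, OpenCV 4.12 (cv2) and the standard library are available. Lean on these libraries where they do the work, as an engineer would, in place of code of your own. Each camera call takes 0.05 s, during which the arm holds its last target. There are 200 camera calls.

TASK

Thread the loose white ring with orange spots onto the carrier's empty post, easing it down until it sits flat on the plate instead of dropping it, and let it go while the carrier still stands on its board. Then take the carrier by its wooden handle, lift it about 10 cm clear of the board and finish while still holding it there, steady and level with both spotted rings on their posts. Leave the other rings, the tumbler and the hand tools where they lie, and never let the carrier tip.

Things in the scene. Friction and masses are not known exactly. Their poses are not given: they have to be found in the camera images.
- spotted_ring: the loose ring to load: white with orange spots, on the bench to the robot's right; thick glass ring, outside diameter 54 mm, bore 22 mm, 30 mm tall, about 150 g, lying flat; origin at the centre of its underside, z up
- loaded_ring: the matching white, orange-spotted ring that already sits on the carrier's other post, same size; origin at the centre of its underside
- carrier: loose carrier, about 380 g, standing on the board: aluminium plate 80 (x) by 250 (y) by 6 mm; two brass posts on its y axis 95 mm either side of the middle, 14 mm diameter, 45 mm tall above the plate, top 8 mm tapering to 6 mm; in the middle a 14 mm stem with a wooden handle block, its top 126 mm above the underside. Origin: centre of the plate's underside, z up. Balances with a ring on each post
- handle_mid (a point): middle of the carrier's wooden handle block (28 mm along the carrier's y, 36 mm along its x, 46 mm tall), 103 mm above the plate's underside; nothing but the stem is within 60 mm of the block sideways or below it down to the post tops
- empty_post_foot (a point): foot of the empty post, on its axis at the plate's top face (the carrier's -y end): a seated ring's origin lies here, give or take 4 mm of play
- loaded_post_foot (a point): foot of the other post, at the carrier's +y end, likewise at the plate's top face
- board: scorched wooden board fixed to the bench, 120 mm (x) by 300 mm (y), 12 mm thick, under the carrier; origin at the centre of its underside
- green_ring: green ring, leave alone; thick glass ring, outside diameter 54 mm, bore 22 mm, 30 mm tall, about 150 g, lying flat; origin at the centre of its underside, z up
- blue_ring: blue ring at the back of the bench, leave alone; thick glass ring, outside diameter 54 mm, bore 22 mm, 30 mm tall, about 150 g, lying flat; origin at the centre of its underside, z up
- tumbler: amber glass tumbler standing upright, 72 mm across the rim, 90 mm tall, leave alone; origin at the centre of its underside
- jacks: steel glassworker's jacks (big tweezers), 310 mm long, 12 mm high, lying on the bench to the robot's left, leave alone; origin on the bench near the middle, x along the blades
- shears: shears with yellow handles, 200 mm long, 12 mm high, lying at the far right, leave alone; origin on the bench near the middle, x towards the blades
Not all that is in view belongs to the job. Leave any black or yellow look-alike of the spotted_ring alone.

How it is judged:
By the outcome, as a careful person would: the job done as asked, in the order asked, and still so for the second after the job is handed in, while the arm keeps its last pose, push and grip.
It also fails if it takes over 45 s, if anything falls off the work surface, if the arm or the gripper's body presses on something with over 40 N, if the wrist force passes 120 N, or if a joint passes its speed limit or range.

## Working session

There is one attempt and no reset: what is moved stays moved. The work goes in short steps, Python scripts to look and compute and a shell command to move; the robot and the scene stay as the last step left them, time stands still between calls to the robot, and variables do not carry over. Pictures are saved under pics/ and viewed, about 8 in all and at most 12, crops included, and the job is handed in when it is done.

```bash
mkdir -p pics; ls; python3 - <<'E'
from rig import manip
import cv2, numpy as np
print(manip.get_state())
ims=[]
for n in ("top","scene"):
    d=manip.get_image(n); np.savez(f"{n}0.npz",**d); ims.append(d["pixels"]); print(n,d["intrinsics"].tolist(),d["rvec"],d["tvec"])
    cv2.imwrite(f"pics/{n}0.png",d["pixels"])
E
```

```text
pics
{'clock': 0.0, 'qpos': array([ 9.95949620e-01,  2.76594240e-01,  1.50612710e+00,  1.62362930e-05,
        1.36071452e+00, -1.20996675e-01]), 'qd': array([ 2.00644519e-05,  7.42613410e-04,  1.61144526e-03, -8.91110502e-04,
       -1.84838074e-04, -5.08550719e-04]), 'effort': array([-2.78164125e-04, -4.16783667e+01, -2.45805573e+01, -6.25831444e-05,
        1.10862535e-02,  6.40235513e-06]), 'position': array([0.25176739, 0.51628736, 0.19424262]), 'ee_rot': array([ 0.68875053,  0.158477  ,  0.68920545, -0.15969843]), 'contact_force': array([ 0.85100623,  0.67143035, -0.57851865]), 'moment': array([-0.02918967, -0.01698829, -0.0150296 ]), 'width': 0.08544977912469814}
top [[439.504227911413, 0.0, 252.32315578235546], [0.0, 439.504227911413, 186.61292344937476], [0.0, 0.0, 1.0]] [ 2.15799399 -2.12269954  0.16414838] [-0.01410767  0.53530951  1.21761992]
scene [[479.04821064379, 0.0, 252.12819102286971], [0.0, 479.04821064379, 188.4052761175809], [0.0, 0.0, 1.0]] [ 2.05685441  0.86565082 -0.44033444] [-0.35246461 -0.15490789  1.91445384]
```

View pics/top0.png

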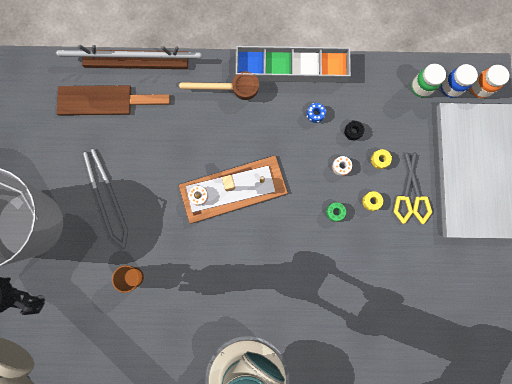

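View pics/scene0.png

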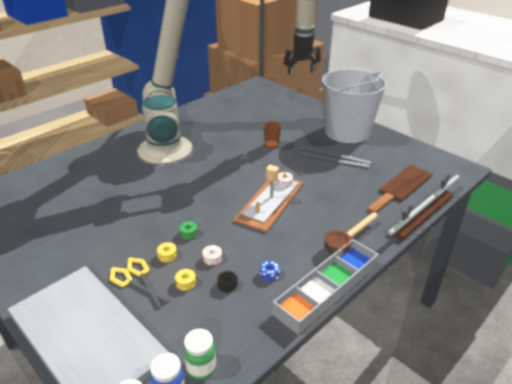

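The top view shows the spotted ring at about (342,166). The carrier is centred near (231,189), with its loaded ring at (198,195), handle at (229,183) and empty post at (262,179). The scene view agrees.

```bash
cat > h.py <<'E'
import numpy as np, cv2
from scipy.spatial.transform import Rotation as R
def cam(d): return cv2.Rodrigues(np.asarray(d["rvec"]))[0], np.ravel(d["tvec"]), np.asarray(d["intrinsics"])
def ray(d,u,v,z):
    r,t,K=cam(d); c=-r.T@t; w=r.T@np.linalg.inv(K)@np.array([u,v,1.]); return c+w*(z-c[2])/w[2]
def cloud(d):
    r,t,K=cam(d); v,u=np.indices(d["depth"].shape); z=d["depth"]
    p=np.stack([(u-K[0,2])/K[0,0]*z,(v-K[1,2])/K[1,1]*z,z],-1); return (p-t)@r
def pose(s):
    w,x,y,z=s["ee_rot"]; return np.array(s["position"]),R.from_quat([x,y,z,w]).as_matrix()
def proj(d,p):
    r,t,K=cam(d); q=K@(r@np.asarray(p)+t); return q[:2]/q[2]
E
python3 - <<'E'
from h import *
d=dict(np.load("top0.npz")); P=cloud(d); print("bench z",np.median(P[250:300,200:400,2]))
def roi(u,v,r): 
    m=np.zeros(P.shape[:2],bool); m[v-r:v+r,u-r:u+r]=1; return m&(d["depth"]>0)
def circ(m):
    v,u=np.nonzero(m); (c,rr)=cv2.minEnclosingCircle(np.stack([u,v],1).astype(np.float32)); return c,rr
m=roi(342,166,16)&(P[...,2]>.02); c,r=circ(m); print("spot",c,r,ray(d,*c,.03),P[m].mean(0),P[m][:,2].max())
m=roi(198,195,18)&(P[...,2]>.037); c,r=circ(m); print("loaded",c,r,ray(d,*c,.048),P[m].mean(0))
hsv=cv2.cvtColor(d["pixels"],cv2.COLOR_BGR2HSV)
m=roi(262,179,10)&(P[...,2]>.03); print("post",P[m].mean(0),P[m][:,2].max(),m.sum(), np.argwhere(m).mean(0)[::-1])
m=roi(229,183,14)&(P[...,2]>.115); print("handle",P[m].mean(0),P[m][:,2].max(),m.sum())
m=roi(231,189,55)&(hsv[...,1]<50)&(hsv[...,2]>140)&(P[...,2]>.01)&(P[...,2]<.03)
r=cv2.minAreaRect(np.argwhere(m)[:,::-1].astype(np.float32)); b=cv2.boxPoints(r); w=np.array([ray(d,*q,.018) for q in b]); print(r,w.round(4),w.mean(0), m.sum())
for i in range(2): e=w[i+1]-w[i]; print(np.linalg.norm(e),np.degrees(np.arctan2(e[1],e[0])))
E
```

```text
bench z 0.0006383314805380616
spot (342.29998779296875, 165.3000030517578) 9.58029556274414 [ 0.6043896  -0.26627214  0.03      ] [ 0.60547647 -0.26626742  0.02994641] 0.037310569441367035
loaded (198.0, 194.5) 9.708344459533691 [0.50922222 0.14867519 0.048     ] [0.50846175 0.14874978 0.04874243]
post [ 0.55631955 -0.03220229  0.05418204] 0.06588610820238276 23 [261.91304348 178.82608696]
handle [0.53169738 0.05880922 0.13726116] 0.1438014046808736 152
((229.85296630859375, 188.41177368164062), (26.92145347595215, 85.85760498046875), 75.96376037597656) [[ 0.5384  0.1915  0.018 ]
 [ 0.6044 -0.0509  0.018 ]
 [ 0.5271 -0.0708  0.018 ]
 [ 0.4622  0.1696  0.018 ]] [0.5330239  0.05983229 0.018     ] 1825
0.2512939888583878 -74.77139961983664
0.07981680183816273 -165.583102819994
```

```bash
cat >> h.py <<'E'
def rows(s,target,yaw):
    "shift (cm, tool axes) and turn about tool x to have TCP at target, jaws along yaw (deg, mod 180), tool down"
    p,M=pose(s); a=np.degrees(np.arctan2(M[1,1],M[0,1])); 
    d=(yaw-a+90)%180-90   # world turn; tool x is down -> negate
    return (M.T@(np.array(target)-p)*100).round(2), round(-np.radians(d),3), a.round(2), M[:,0].round(4)
E
python3 - <<'E'
from h import *; from rig import manip
s=manip.get_state()
print(rows(s,[.6045,-.2663,.15],14.9), pose(s)[1].round(3))
E
```

```text
(array([  4.51, -54.87,  66.01]), np.float64(0.857), np.float64(64.0), array([-0.001 , -0.0014, -1.    ])) [[-0.001  0.438  0.899]
 [-0.001  0.899 -0.438]
 [-1.    -0.002 -0.   ]]
```

```bash
python3 -m creep '{"delta_pos":[[0,-3,3.5],[0,-6,7],[0,-9,10.5],[0,-12,14],[0,-15,17.5],[0,-18,21],[0,-21,24.5],[0,-24,28],[0,-27,31.5],[0,-30,35]],"dr":[[0.1,0,0],[0.2,0,0],[0.3,0,0],[0.4,0,0],[0.5,0,0],[0.6,0,0],[0.7,0,0],[0.8,0,0],[0.857,0,0],[0.857,0,0]]}' 1 60
python3 - <<'E'
from h import *; from rig import manip
s=manip.get_state()
print(rows(s,[.6045,-.2663,.15],14.9), s["position"])
E
```

```text
clock: 1.1
position: [0.4353, 0.092, 0.195]
ee_rot: [0.56, 0.431, 0.56, -0.431]
contact_force: [0.7, -0.3, 0.3]
width: 0.0854
(array([ 4.49,  7.18, 38.97]), np.float64(-0.001), np.float64(14.84), array([-1.e-04,  3.e-04, -1.e+00])) [0.43528254 0.09197219 0.19497308]
```

```bash
python3 -m creep '{"delta_pos":[[0,0.8,4.4],[0,1.6,8.8],[0,2.4,13.2],[0,3.2,17.6],[0,4.1,22],[1,4.9,26.4],[2,5.7,30.8],[3,6.5,35.2],[4.5,7.2,39],[4.5,7.2,39]],"dr":[[0,0,0],[0,0,0],[0,0,0],[0,0,0],[0,0,0],[0,0,0],[0,0,0],[0,0,0],[0,0,0],[0,0,0]]}' 
python3 - <<'E'
from h import *; from rig import manip
d=manip.get_image("wrist"); np.savez("w1.npz",**d); s=manip.get_state(); P=cloud(d)
cv2.imwrite("pics/w1.png",d["pixels"]); print(s["position"],proj(d,[.6045,-.2663,.03]))
c=np.array([.6045,-.2663]); m=(np.hypot(*(P[...,:2]-c).transpose(2,0,1))<.05)&(P[...,2]>.022)&(P[...,2]<.04)&(d["depth"]>0)
hu=P[m]; print(m.sum(),np.median(hu[:,2]))
(q,r)=cv2.minEnclosingCircle(hu[:,:2].astype(np.float32)); print(q,r)
print(rows(s,[q[0],q[1],.002],14.9))
E
```

```text
clock: 2.1
position: [0.6053, -0.2692, 0.1461]
ee_rot: [0.559, 0.431, 0.561, -0.433]
contact_force: [-1.1, 0.1, -0.5]
width: 0.0854
[ 0.60443014 -0.26640165  0.14723298] [258.6871614  174.22079555]
2207 0.03096004735715752
(0.6036655306816101, -0.2681562602519989) 0.02796758897602558
(array([14.52, -0.07,  0.19]), np.float64(-0.003), np.float64(14.74), array([-0.0037,  0.002 , -1.    ]))
```

View pics/w1.png

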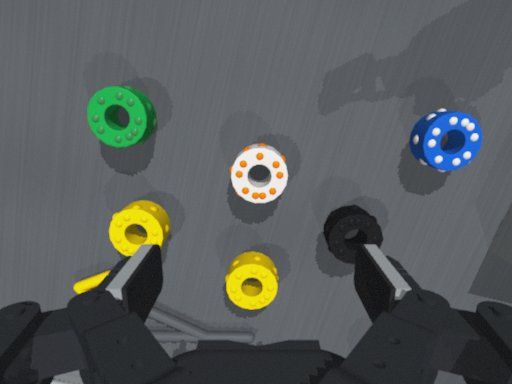

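The spotted ring is at (259,174) in the wrist view, centred between the jaws, and the neighbouring rings are clear of the finger paths. I'll descend.

```bash
python3 -m creep '{"delta_pos":[[3,0,0.1],[6,0,0.1],[9,0,0.1],[11.5,0,0.1],[13,0,0.1],[14,0,0.1],[14.5,0,0.1],[14.5,0,0.1]],"dr":[[0,0,0],[0,0,0],[0,0,0],[0,0,0],[0,0,0],[0,0,0],[0,0,0],[0,0,0]]}' && python3 -m creep '{"delta_pos":[[0,0,0],[0,0,0],[0,0,0],[0,0,0],[0,0,0],[0,0,0],[0,0,0],[0,0,0]],"dr":[[0,0,0],[0,0,0],[0,0,0],[0,0,0],[0,0,0],[0,0,0],[0,0,0],[0,0,0]]}' -1 40
```

```text
clock: 2.95
position: [0.6052, -0.265, 0.0052]
ee_rot: [0.561, 0.431, 0.561, -0.431]
contact_force: [-0.0, -0.1, -0.1]
width: 0.0856
clock: 3.75
position: [0.6052, -0.2656, 0.005]
ee_rot: [0.561, 0.431, 0.561, -0.431]
contact_force: [-0.5, 0.3, -0.1]
width: -0.0002
```

```bash
python3 - <<'E'
from h import *; from rig import manip
a=manip.get_image("wrist")["pixels"];d=manip.get_image("top"); np.savez("top2.npz",**d)
b=cv2.resize(d["pixels"][100:230,180:450],None,fx=1.9,fy=1.9)
a=cv2.resize(a,(512,384)); o=np.zeros((384+b.shape[0]-0,max(512,b.shape[1]),3),np.uint8); o=o[:631]; o[:384,:512]=a; o[384:384+b.shape[0],:b.shape[1]]=b
cv2.imwrite("pics/w2.png",cv2.resize(o,None,fx=.93,fy=.93)); print(manip.get_state())
E
```

```text
{'clock': 3.85, 'qpos': array([-5.18716134e-01,  5.47178783e-01,  1.56522895e+00,  1.29114800e-04,
        1.02931921e+00, -7.78758989e-01]), 'qd': array([ 0.00086218,  0.00072467, -0.00019457,  0.0001461 , -0.0016574 ,
        0.00180494]), 'effort': array([-2.68362564e-03, -5.29004860e+01, -2.03222662e+01,  5.36923585e-05,
        1.45370872e-03,  7.68809485e-06]), 'position': array([ 0.60523066, -0.26553801,  0.00502123]), 'ee_rot': array([ 0.56054054,  0.4310028 ,  0.56064528, -0.43093823]), 'contact_force': array([ 0.11331172,  0.39913262, -0.03395558]), 'moment': array([-0.00259917,  0.01443048,  0.0430278 ]), 'width': -0.00010473748031293374}
```

View pics/w2.png

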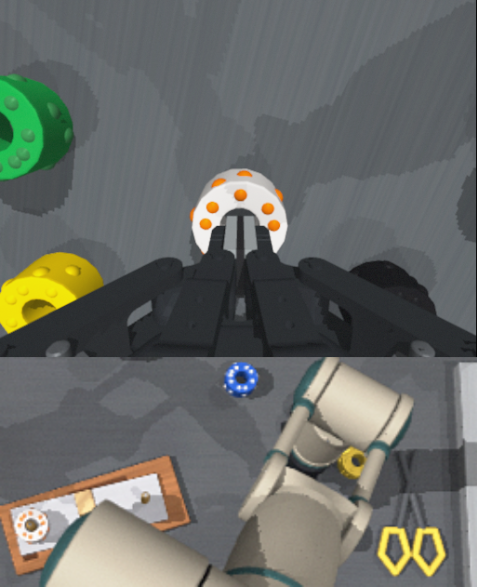

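```bash
python3 - <<'E'
from h import *; from rig import manip
d=manip.get_image("wrist"); np.savez("w3.npz",**d); P=cloud(d)
s=manip.get_state(); print(s["position"], "tcp px",proj(d,s["position"]), "cam",-cam(d)[0].T@cam(d)[1])
hsv=cv2.cvtColor(d["pixels"],cv2.COLOR_BGR2HSV)
m=(hsv[...,1]<40)&(hsv[...,2]>170); m|=(hsv[...,1]>150)&(hsv[...,0]>5)&(hsv[...,0]<18)&(hsv[...,2]>150)
m[:,:190]=0;m[:,330:]=0; Q=P[m]; print(m.sum(),np.percentile(Q,[2,50,98],axis=0).round(4)); v,u=np.nonzero(m); print(u.min(),u.max(),v.min(),v.max())
t=Q[Q[:,2]>Q[:,2].max()-.008]; print("top ring", t.min(0),t.max(0), cv2.minEnclosingCircle(t[:,:2].astype(np.float32)))
for u,v in [(248,250),(270,250),(258,300),(230,300),(285,300),(258,235)]: print(u,v,P[v,u].round(4),d["pixels"][v,u])
E
```

```text
[ 0.60525385 -0.2655683   0.0050333 ] tcp px [258.68604157 222.35618037] cam [ 0.58669291 -0.19820514  0.18472624]
4627 [[ 0.58   -0.2825  0.0061]
 [ 0.6001 -0.2541  0.0308]
 [ 0.6293 -0.2413  0.0328]]
204 308 182 272
top ring [ 0.58669291 -0.19820514  0.18472624] [ 0.58669291 -0.19820514  0.18472624] ((0.5866929292678833, -0.1982051432132721), 9.999999747378752e-05)
248 250 [ 0.5981 -0.2562  0.0641] [152 151 145]
270 250 [ 0.6066 -0.2536  0.0647] [154 151 147]
258 300 [ 0.6052 -0.2674  0.0799] [40 40 39]
230 300 [ 0.5935 -0.256   0.1003] [47 43 39]
285 300 [ 0.6093 -0.2516  0.1006] [45 43 42]
258 235 [ 0.602  -0.2551  0.049 ] [43 40 44]
```

```bash
python3 - <<'E'
from h import *
d=dict(np.load("w3.npz")); P=cloud(d)
for u in (240,246,250,258,266,270,276):
  print(u,[(v,int(P[v,u,2]*1000),int(P[v,u,1]*1000),int(d["pixels"][v,u].mean())) for v in range(216,300,7)])
cv2.imwrite("pics/w3.png",cv2.resize(d["pixels"][150:310,160:360],None,fx=3.5,fy=3.5,interpolation=cv2.INTER_CUBIC))
for z in (.005,.02,.035,.05,.07): print(z,proj(d,[.60525,-.2656,z]))
E
```

```text
240 [(216, 30, -254, 234), (223, 31, -258, 233), (230, 32, -261, 228), (237, 10, -275, 96), (244, 49, -261, 50), (251, 57, -260, 38), (258, 63, -260, 49), (265, 77, -256, 113), (272, 87, -253, 46), (279, 88, -255, 46), (286, 92, -255, 48), (293, 96, -255, 51)]
246 [(216, 31, -253, 234), (223, 30, -257, 232), (230, 0, -273, 62), (237, 51, -256, 150), (244, 59, -256, 150), (251, 64, -256, 150), (258, 71, -256, 151), (265, 76, -256, 151), (272, 84, -254, 47), (279, 88, -255, 47), (286, 92, -254, 44), (293, 95, -255, 47)]
250 [(216, 31, -253, 234), (223, 30, -257, 227), (230, 0, -273, 59), (237, 52, -255, 150), (244, 59, -255, 150), (251, 65, -255, 151), (258, 71, -255, 150), (265, 75, -256, 149), (272, 79, -257, 109), (279, 88, -254, 46), (286, 92, -254, 40), (293, 91, -257, 33)]
258 [(216, 31, -252, 159), (223, 30, -256, 156), (230, 2, -271, 60), (237, 51, -255, 42), (244, 59, -254, 40), (251, 66, -254, 42), (258, 70, -255, 42), (265, 76, -255, 41), (272, 79, -256, 48), (279, 79, -259, 49), (286, 80, -261, 50), (293, 79, -264, 40)]
266 [(216, 30, -251, 222), (223, 31, -254, 219), (230,
[... 201 characters left out ...]
53, 27)]
270 [(216, 31, -250, 225), (223, 31, -254, 224), (230, 0, -270, 63), (237, 51, -253, 149), (244, 58, -253, 148), (251, 65, -253, 149), (258, 71, -253, 150), (265, 76, -253, 151), (272, 84, -252, 48), (279, 88, -252, 46), (286, 93, -252, 45), (293, 96, -253, 46)]
276 [(216, 30, -250, 225), (223, 30, -253, 224), (230, 30, -257, 218), (237, 18, -266, 109), (244, 50, -256, 46), (251, 56, -256, 47), (258, 63, -256, 66), (265, 69, -256, 114), (272, 86, -250, 47), (279, 88, -252, 48), (286, 92, -252, 48), (293, 96, -252, 48)]
0.005 [258.66577345 222.3825743 ]
0.02 [258.74642751 232.3550633 ]
0.035 [258.84134497 244.09115256]
0.05 [258.95467648 258.10405166]
0.07 [259.14506665 281.6448847 ]
```

View pics/w3.png

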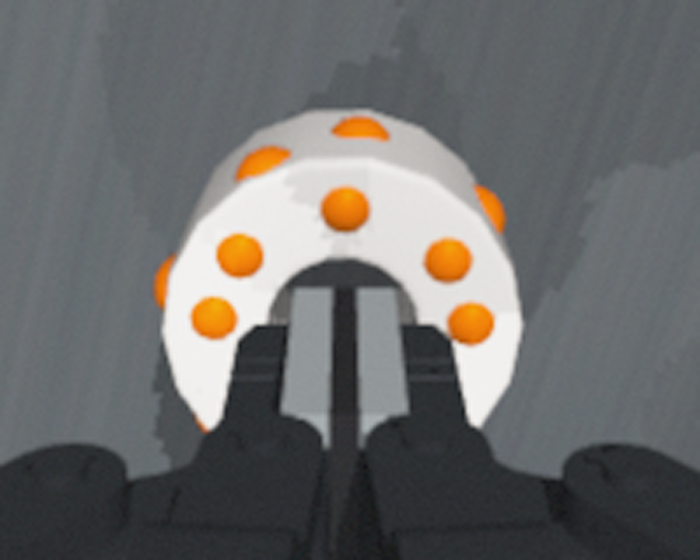

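The closed view explains the miss. The fingertips' near edge is at z≈0.049 at pixel row 235, above the ring top (0.031), while the reported TCP z is 0.005. So the real tips are about 44 mm behind the reported TCP along the tool axis, and laterally they agree. I'll open, go lower in steps and watch the force and depth.

```bash
python3 -m creep '{"delta_pos":[[0,0,0.2],[0,0,0.2],[0,0,0.2],[0,0,0.2],[0,0,0.2],[0,0,0.2],[1,0,0.2],[2,0,0.2],[2.5,0,0.2],[2.5,0,0.2]],"dr":[[0,0,0],[0,0,0],[0,0,0],[0,0,0],[0,0,0],[0,0,0],[0,0,0],[0,0,0],[0,0,0],[0,0,0]]}' 1
python3 - <<'E'
from h import *; from rig import manip
d=manip.get_image("wrist"); P=cloud(d); s=manip.get_state(); print(s["position"],s["contact_force"],rows(s,[.6045,-.2672,-.040],14.9))
# lowest pad points: light-grey pad pixels near jaws
p,M=pose(s); q=(P-p)@M   # tool coords
m=(d["depth"]>0)&(P[...,2]>.012)&(np.abs(np.abs(q[...,1])-.045)<.012)&(np.abs(q[...,2])<.02)
print(m.sum(), q[m][:,0].max(), P[m][:,2].min(), np.percentile(q[m][:,1],[1,99]))
for sg in (-1,1):
  k=m&(sg*q[...,1]>0); print(sg,k.sum(),P[k][:,2].min() if k.any() else None, np.sort(np.abs(q[k][:,1]))[:3])
cv2.imwrite("pics/w4.png",d["pixels"])
E
```

```text
clock: 4.9
position: [0.6047, -0.2669, -0.0217]
ee_rot: [0.559, 0.431, 0.562, -0.431]
contact_force: [-0.3, 0.1, 0.3]
width: 0.0854
[ 0.60521394 -0.26715779 -0.02092761] [ 0.68963381  0.09648931 -0.45630617] (array([ 1.91, -0.07, -0.01]), np.float64(0.0), np.float64(14.9), array([-0.0015,  0.001 , -1.    ]))
14830 -0.048860020648357906 0.027880447772222358 [-0.05648873  0.05643069]
-1 7390 0.028287436723343894 [0.03300176 0.03300813 0.03301113]
1 7440 0.027880447772222358 [0.03300189 0.03300681 0.03301002]
```

View pics/w4.png

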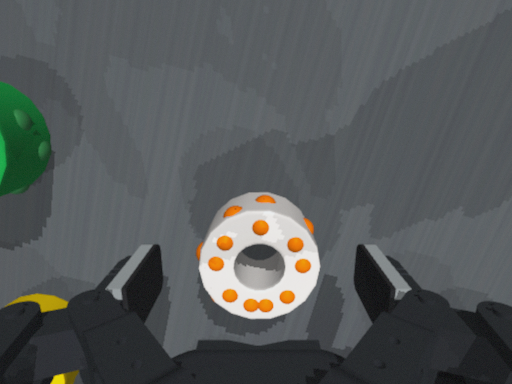

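The view shows the open jaws straddling the ring, which is centred at (260,258). The reported z is −0.021 with no contact, so the offset is confirmed. I'll go down another 1.6 cm and close.

```bash
python3 -m creep '{"delta_pos":[[0.8,0,0],[1.3,0,0],[1.6,0,0],[1.6,0,0]],"dr":[[0,0,0],[0,0,0],[0,0,0],[0,0,0]]}' && python3 -m creep '{"delta_pos":[[0,0,0],[0,0,0],[0,0,0],[0,0,0],[0,0,0],[0,0,0],[0,0,0]],"dr":[[0,0,0],[0,0,0],[0,0,0],[0,0,0],[0,0,0],[0,0,0],[0,0,0]]}' -1 40
python3 - <<'E'
from h import *; from rig import manip
d=manip.get_image("wrist"); np.savez("w5.npz",**d); P=cloud(d); s=manip.get_state(); p,M=pose(s); q=(P-p)@M; print(p, s["contact_force"],s["width"])
m=(d["depth"]>0)&(P[...,2]>.004)&(np.abs(np.abs(q[...,1])-.036)<.006)&(np.abs(q[...,2])<.016)
print(m.sum(),np.sort(P[m][:,2])[:200:20].round(4))
r=(P[...,2]>.026)&(P[...,2]<.036)&(np.hypot(q[...,1],q[...,2])<.0265); print("ring top z",np.median(P[r][:,2]), "tool y,z",q[r][:,1].min(),q[r][:,1].max(),q[r][:,2].min(),q[r][:,2].max())
E
```

```text
clock: 5.35
position: [0.6054, -0.2673, -0.0366]
ee_rot: [0.56, 0.431, 0.561, -0.431]
contact_force: [0.9, -1.2, 0.1]
width: 0.0854
clock: 6.05
position: [0.6061, -0.2678, -0.0352]
ee_rot: [0.561, 0.431, 0.56, -0.431]
contact_force: [-1.5, 0.2, 5.4]
width: 0.0535
[ 0.60615826 -0.26777326 -0.03521412] [-0.90102169  0.83289416  5.76533714] 0.053547616427962734
4261 [0.0092 0.0113 0.0122 0.013  0.0136 0.0143 0.015  0.0157 0.0161 0.0167]
ring top z 0.030961401136537427 tool y,z -0.026469520155406896 0.026379494969857302 -0.026459031189010884 0.02639072134483512
```

```bash
python3 -m creep '{"delta_pos":[[0,0,0],[0,0,0],[0,0,0],[-0.3,0,0],[-0.6,0,0],[-0.6,0,0]],"dr":[[0,0,0],[0,0,0],[0,0,0],[0,0,0],[0,0,0],[0,0,0]]}' 1 && python3 -m creep '{"delta_pos":[[0,0,0],[0,0,0],[0,0,0],[0,0,0],[0,0,0],[0,0,0],[0,0,0]],"dr":[[0,0,0],[0,0,0],[0,0,0],[0,0,0],[0,0,0],[0,0,0],[0,0,0]]}' -1 50 && python3 -m creep '{"delta_pos":[[-1,0,0],[-3,0,0],[-6,0,0],[-9,0,0],[-12,0,0],[-14,0,0],[-15,0,0],[-15,0,0]],"dr":[[0,0,0],[0,0,0],[0,0,0],[0,0,0],[0,0,0],[0,0,0],[0,0,0],[0,0,0]]}'
python3 - <<'E'
from h import *; from rig import manip
s=manip.get_state(); p,M=pose(s); d=manip.get_image("wrist"); P=cloud(d); q=(P-p)@M
m=(d["depth"]>0)&(np.hypot(q[...,1],q[...,2])<.04)&(q[...,0]<-.03)&(q[...,0]>-.085)
hsv=cv2.cvtColor(d["pixels"],cv2.COLOR_BGR2HSV); m&=(hsv[...,1]<40)&(hsv[...,2]>170)
t=np.median(q[m][:,0]); r=m&(np.abs(q[...,0]-t)<.003)
print(m.sum(),"ring top tool x",t,cv2.minEnclosingCircle(q[r][:,1:].astype(np.float32)), s["position"],s["contact_force"],s["width"])
cv2.imwrite("pics/w6.png",d["pixels"])
print("to above post", rows(s,[.5574,-.0323,s["position"][2]],14.9))
E
```

```text
clock: 6.7
position: [0.6063, -0.2677, -0.0293]
ee_rot: [0.561, 0.431, 0.56, -0.431]
contact_force: [0.1, -0.3, -0.8]
width: 0.0852
clock: 7.4
position: [0.606, -0.2676, -0.0294]
ee_rot: [0.561, 0.431, 0.56, -0.431]
contact_force: [-1.0, 1.6, 5.5]
width: 0.0528
clock: 8.2
position: [0.6064, -0.2679, 0.1213]
ee_rot: [0.561, 0.431, 0.56, -0.431]
contact_force: [-0.1, -0.1, -2.1]
width: 0.0527
8284 ring top tool x -0.060099418662892354 ((-0.0004199452814646065, 2.845488597813528e-05), 0.026989979669451714) [ 0.60638467 -0.26789382  0.12134202] [-0.05454081 -0.12098604 -2.07728966] 0.05271012094580341
to above post (array([ -0.04,   1.32, -24.03]), np.float64(-0.0), np.float64(14.9), array([ 0.0021, -0.0012, -1.    ]))
```

View pics/w6.png

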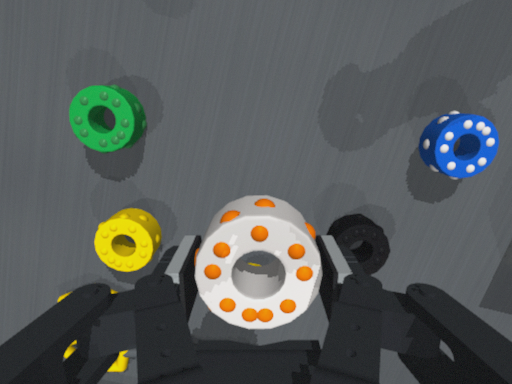

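The wrist view shows the ring held level and centred at (258,260), with its underside about 30 mm behind the reported TCP. I'll carry it over the post.

```bash
python3 -m creep '{"delta_pos":[[0,0.1,-1],[0,0.3,-4],[0,0.5,-8],[0,0.7,-12],[0,1,-16],[0,1.2,-19.5],[0,1.3,-22],[0,1.3,-23.5],[0,1.3,-24],[0,1.3,-24]],"dr":[[0,0,0],[0,0,0],[0,0,0],[0,0,0],[0,0,0],[0,0,0],[0,0,0],[0,0,0],[0,0,0],[0,0,0]]}' && python3 -m creep '{"delta_pos":[[1.5,0,0],[3,0,0],[5,0,0],[6.5,0,0],[7.3,0,0],[7.5,0,0],[7.5,0,0]],"dr":[[0,0,0],[0,0,0],[0,0,0],[0,0,0],[0,0,0],[0,0,0],[0,0,0]]}'
python3 - <<'E'
from h import *; from rig import manip
s=manip.get_state(); d=manip.get_image("scene"); t=manip.get_image("top"); np.savez("top7.npz",**t); np.savez("scene7.npz",**d)
p=s["position"]; print(p,s["contact_force"],s["width"],rows(s,[.5578,-.0328,p[2]],14.9))
for n,q in (("ring",p+[0,0,.03]),("posttop",[.5578,-.0328,.063]),("foot",[.5578,-.0328,.018])): print(n,proj(d,q),proj(t,q))
a=cv2.resize(d["pixels"][140:240,210:330],None,fx=5,fy=5,interpolation=cv2.INTER_CUBIC)
cv2.imwrite("pics/s7.png",a)
E
```

```text
clock: 9.25
position: [0.5563, -0.0321, 0.1196]
ee_rot: [0.561, 0.43, 0.561, -0.431]
contact_force: [-0.0, -0.6, -0.9]
width: 0.0529
clock: 9.95
position: [0.5571, -0.0329, 0.0451]
ee_rot: [0.561, 0.431, 0.56, -0.431]
contact_force: [-0.2, -0.1, -1.1]
width: 0.0529
[ 0.55705621 -0.03292423  0.0450932 ] [-0.20739825 -0.09088102 -1.10625743] 0.0529129350547707 (array([0.  , 0.08, 0.01]), np.float64(-0.001), np.float64(14.85), array([ 2.e-04, -1.e-04, -1.e+00]))
ring [256.49040054 198.1803426 ] [262.33395717 177.29490418]
posttop [256.65449237 201.27625372] [262.19745103 177.78338649]
foot [256.55334853 212.24383742] [261.85752198 180.45562926]
```

View pics/s7.png

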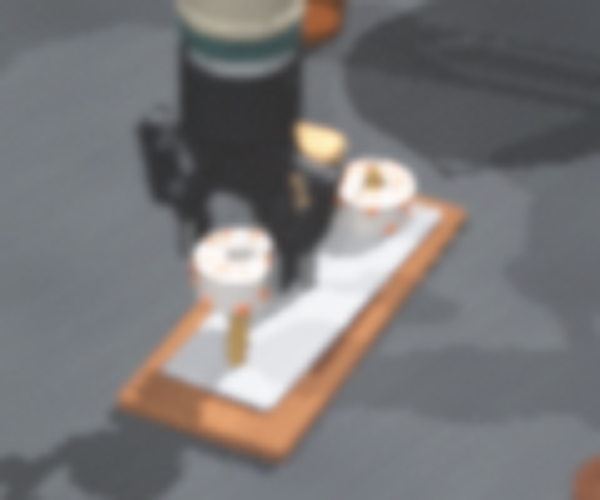

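```bash
python3 - <<'E'
from h import *
d=dict(np.load("scene7.npz")); r,t,K=cam(d); print("cam right, down in world",r[0].round(2),r[1].round(2))
im=d["pixels"].astype(float); hsv=cv2.cvtColor(d["pixels"],cv2.COLOR_BGR2HSV)
# post: rows 203..212, low blue vs grey
for v in range(203,214): 
    row=im[v,248:268]; w=np.clip(row[:,2]-row[:,0]-35,0,None); print(v, (w*np.arange(248,268)).sum()/max(w.sum(),1), w.sum().round(), end=" | ")
print()
m=(hsv[...,2]>185); m[:, :246]=0; m[:,267:]=0; m[:184]=0; m[202:]=0
for v in range(186,202): 
    c=np.nonzero(m[v])[0]; print(v,c.min() if len(c) else 0,c.max() if len(c) else 0,end=" | ")
print()
import json
p=np.array([.55706,-.03292,.0451])
for h in (.03,.045,.06): print(h,proj(d,p+[0,0,h]))
E
```

```text
cam right, down in world [0.7  0.71 0.  ] [ 0.42 -0.41 -0.81]
203 252.018315018315 273.0 | 204 252.3755458515284 229.0 | 205 253.63917525773195 194.0 | 206 255.3581081081081 148.0 | 207 257.0731707317073 123.0 | 208 257.0 123.0 | 209 256.92561983471074 121.0 | 210 256.89473684210526 114.0 | 211 256.8958333333333 96.0 | 212 256.77272727272725 44.0 | 213 0.0 0.0 | 
186 253 261 | 187 252 262 | 188 251 263 | 189 250 263 | 190 249 263 | 191 249 263 | 192 249 263 | 193 249 263 | 194 249 262 | 195 250 262 | 196 250 261 | 197 251 261 | 198 250 261 | 199 250 262 | 200 250 261 | 201 249 266 | 
0.03 [256.49219215 198.17859611]
0.045 [256.52589736 194.4042471 ]
0.06 [256.55999408 190.58605751]
```

```bash
python3 -m creep '{"delta_pos":[[0,0.13,-0.07],[0.3,0.13,-0.07],[0.7,0.13,-0.07],[1.1,0.13,-0.07],[1.5,0.13,-0.07],[1.9,0.13,-0.07],[2.2,0.13,-0.07],[2.2,0.13,-0.07]],"dr":[[0,0,0],[0,0,0],[0,0,0],[0,0,0],[0,0,0],[0,0,0],[0,0,0],[0,0,0]]}'
python3 - <<'E'
from h import *; from rig import manip
s=manip.get_state(); print(s["position"],s["contact_force"],s["moment"])
d=manip.get_image("wrist"); np.savez("w8.npz",**d); cv2.imwrite("pics/w8.png",d["pixels"])
E
```

```text
clock: 10.85
position: [0.5572, -0.0311, 0.0225]
ee_rot: [0.56, 0.431, 0.561, -0.431]
contact_force: [0.1, -0.1, -1.4]
width: 0.0527
[ 0.55724776 -0.03114585  0.02247948] [ 0.1432017  -0.05043659 -1.35975612] [-0.02313965  0.02789857  0.02007037]
```

View pics/w8.png

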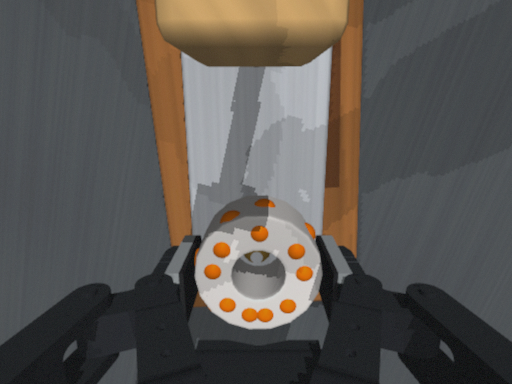

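The wrist camera turns out to be on the −y side. The post tip is visible inside the bore at about (257,257), so it has entered. I'll check the centring.

```bash
python3 - <<'E'
from h import *; from rig import manip
d=dict(np.load("w8.npz")); P=cloud(d); s=manip.get_state(); p,M=pose(s); q=(P-p)@M
im=d["pixels"]; print(im[246:268:2,257].tolist()); print((P[246:268:2,257,2]*1000).round(1))
print(im[257,246:270:2].tolist())
for v in (254,257,260): print((M.T@(ray(d,257,v,.063)-p)*1000).round(1))
m=(im.min(2)>200)&(np.hypot(q[...,1],q[...,2])<.03)&(abs(q[...,0]+.06)<.004); print(cv2.minEnclosingCircle(q[m][:,1:].astype(np.float32)))
E
```

```text
[[175, 178, 181], [173, 175, 178], [132, 140, 146], [109, 115, 117], [129, 126, 123], [129, 127, 126], [128, 125, 124], [127, 125, 123], [125, 122, 120], [129, 125, 124], [85, 85, 85]]
[82.5 82.4 83.3 64.1 20.3 19.4 20.5 17.8 19.4 20.2 19.1]
[[47, 66, 79], [27, 63, 78], [95, 101, 103], [129, 126, 125], [131, 127, 124], [129, 126, 124], [131, 128, 124], [127, 124, 121], [103, 106, 109], [24, 58, 74], [36, 62, 74], [104, 106, 106]]
[-40.2  -1.1   0.1]
[-40.2  -1.1   1.7]
[-40.2  -1.1   3.2]
((-0.0007556535420008004, 0.005165880545973778), 0.023331262171268463)
```

```bash
python3 - <<'E'
from h import *
d=dict(np.load("w8.npz")); P=cloud(d)
cv2.imwrite("pics/w8z.png",cv2.resize(d["pixels"][215:310,200:320],None,fx=6,fy=6,interpolation=cv2.INTER_NEAREST))
print((P[240:300:4,232:288:5,2]*1000).round().astype(int))
E
```

```text
[[83 82 83 83 83 83 84 83 82 83 84 82]
 [82 82 83 84 82 83 83 83 83 83 82 82]
 [83 83 83 82 84 82 82 82 83 83 83 82]
 [83 83 82 82 64 64 62 82 82 83 83 84]
 [82 83 19 62 19 19 64 58 20 83 83 83]
 [83 60 18 20 18 18 64 20 18 59 82 83]
 [82 63 58 54 20 20 19 18 57 63 82 82]
 [81 66 62 59 57 55 56 59 62 66 73 83]
 [79 71 65 63 60 60 60 62 64 69 77 83]
 [81 73 70 66 65 64 64 66 68 71 79 83]
 [81 75 72 69 67 67 67 70 71 73 81 83]
 [82 78 74 72 72 71 70 72 74 77 82 83]
 [82 80 77 75 75 75 74 77 78 79 82 83]
 [83 82 81 79 78 78 78 79 80 83 83 83]
 [83 82 82 82 81 81 80 81 81 83 83 83]]
```

View pics/w8z.png

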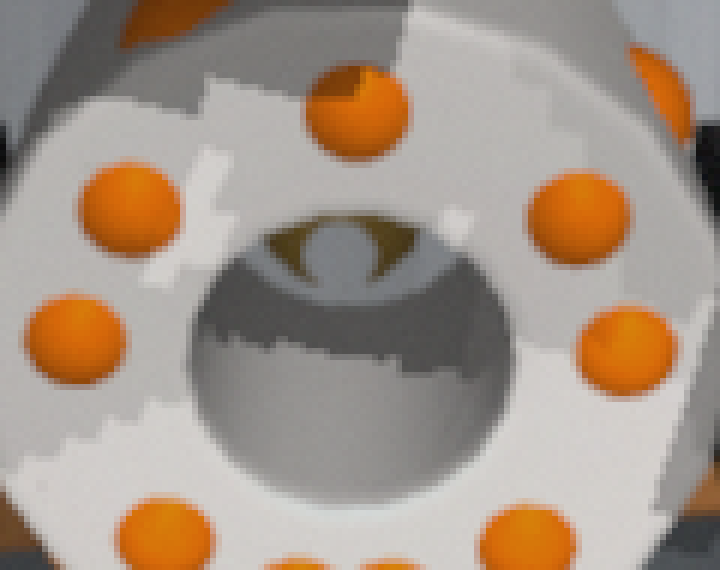

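The zoom shows the post tip disc inside the bore at full-image (257,257). The post is about 1 mm off in −y and 2 mm off in +z in tool axes, inside the 4 mm play. I'll correct for that and ease down.

```bash
python3 -m creep '{"delta_pos":[[0,-0.1,0.17],[0.4,-0.1,0.17],[0.9,-0.1,0.17],[1.4,-0.1,0.17],[1.9,-0.1,0.17],[2.4,-0.1,0.17],[2.8,-0.1,0.17],[3.0,-0.1,0.17],[3.1,-0.1,0.17],[3.1,-0.1,0.17]],"dr":[[0,0,0],[0,0,0],[0,0,0],[0,0,0],[0,0,0],[0,0,0],[0,0,0],[0,0,0],[0,0,0],[0,0,0]]}' && python3 -m creep '{"delta_pos":[[0.1,0,0],[0.2,0,0],[0.25,0,0],[0.25,0,0]],"dr":[[0,0,0],[0,0,0],[0,0,0],[0,0,0]]}'
```

```text
clock: 11.9
position: [0.5572, -0.0331, -0.008]
ee_rot: [0.561, 0.431, 0.561, -0.431]
contact_force: [-0.6, 0.2, -1.8]
width: 0.0526
clock: 12.3
position: [0.5572, -0.0331, -0.0104]
ee_rot: [0.561, 0.431, 0.561, -0.431]
contact_force: [0.5, -0.5, -1.4]
width: 0.0528
```

```bash
python3 -m creep '{"delta_pos":[[0.08,0,0],[0.15,0,0],[0.15,0,0]],"dr":[[0,0,0],[0,0,0],[0,0,0]]}' && python3 -m creep '{"delta_pos":[[0.05,0,0],[0.1,0,0],[0.1,0,0]],"dr":[[0,0,0],[0,0,0],[0,0,0]]}'
```

```text
clock: 12.6
position: [0.5573, -0.0332, -0.0114]
ee_rot: [0.561, 0.431, 0.56, -0.431]
contact_force: [-1.0, -0.6, 3.0]
width: 0.053
clock: 12.9
position: [0.5573, -0.0331, -0.0114]
ee_rot: [0.561, 0.431, 0.56, -0.431]
contact_force: [-3.4, -0.1, 10.7]
width: 0.0531
```

```bash
python3 -m creep '{"delta_pos":[[-0.1,0,0],[-0.12,0,0]],"dr":[[0,0,0],[0,0,0]]}' && python3 -m creep '{"delta_pos":[[0,0,0],[0,0,0],[0,0,0],[0,0,0],[0,0,0]],"dr":[[0,0,0],[0,0,0],[0,0,0],[0,0,0],[0,0,0]]}' 1 && python3 -m creep '{"delta_pos":[[-0.5,0,0],[-1.5,0,0],[-3,0,0],[-5,0,0],[-7.5,0,0],[-10,0,0],[-12.5,0,0],[-14,0,0],[-14.5,0,0],[-14.5,0,0]],"dr":[[0,0,0],[0,0,0],[0,0,0],[0,0,0],[0,0,0],[0,0,0],[0,0,0],[0,0,0],[0,0,0],[0,0,0]]}'
python3 - <<'E'
from h import *; from rig import manip
d=manip.get_image("wrist"); np.savez("w9.npz",**d); s=manip.get_state(); P=cloud(d); p,M=pose(s); hsv=cv2.cvtColor(d["pixels"],cv2.COLOR_BGR2HSV)
print(p,s["width"],s["qpos"])
ok=d["depth"]>0
m=ok&(np.hypot(P[...,0]-.557,P[...,1]+.033)<.035)&(P[...,2]>.043)&(P[...,2]<.053)
print("ring top",np.median(P[m][:,2]),cv2.minEnclosingCircle(P[m][:,:2].astype(np.float32)))
m=ok&(np.hypot(P[...,0]-.533,P[...,1]-.059)<.04)&(P[...,2]>.134)&(P[...,2]<.146)
if m.sum(): r=cv2.minAreaRect((P[m][:,:2]*1000).astype(np.float32)); print("handle",m.sum(),np.median(P[m][:,2]),r)
cv2.imwrite("pics/w9.png",d["pixels"])
for c in ([.532,.059],[.533,.0598]): print(rows(s,[*c,p[2]],104.9))
E
```

```text
clock: 13.1
position: [0.5574, -0.0331, -0.0114]
ee_rot: [0.561, 0.431, 0.56, -0.431]
contact_force: [-0.8, -0.1, 2.7]
width: 0.0528
clock: 13.6
position: [0.5572, -0.0331, -0.0118]
ee_rot: [0.561, 0.431, 0.561, -0.431]
contact_force: [-0.6, 0.2, -0.4]
width: 0.0854
clock: 14.6
position: [0.5577, -0.0332, 0.1345]
ee_rot: [0.561, 0.431, 0.56, -0.431]
contact_force: [-0.3, 0.7, 0.7]
width: 0.0854
[ 0.55695352 -0.03310898  0.13340006] 0.0857494285424182 [-1.84114418e-01  2.91867712e-01  1.64133857e+00  4.11691323e-05
  1.20819419e+00 -4.44136981e-01]
ring top 0.04897157062777991 ((0.5557397603988647, -0.03374725952744484), 0.02807464450597763)
handle 4124 0.13866554752043608 ((531.450439453125, 58.75757598876953), (36.02406692504883, 28.02784538269043), 14.918893814086914)
(array([-0.  , -0.04, -9.54]), np.float64(1.571), np.float64(14.9), array([ 2.e-04,  0.e+00, -1.e+00]))
(array([-0.  ,  0.07, -9.59]), np.float64(1.571), np.float64(14.9), array([ 2.e-04,  0.e+00, -1.e+00]))
```

View pics/w9.png

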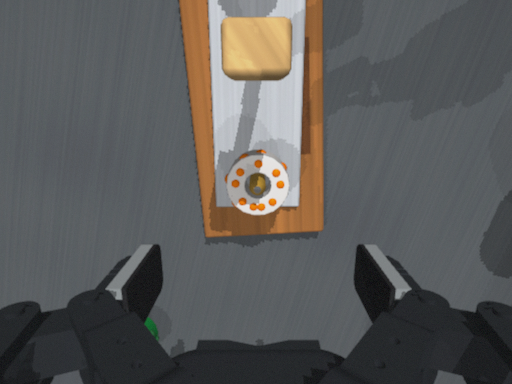

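The ring is seated: its top is at z≈0.049, it sits around the post at pixel (257,184), and the gripper is clear. The handle is at (257,48), with its 28 mm side along the carrier's y. I'll move over the handle and turn 90°.

```bash
python3 -m creep '{"delta_pos":[[0,0,-0.5],[0,0,-1.5],[0,0,-3],[0,0,-4.5],[0,0,-6],[0,0,-7.5],[0,0,-8.8],[0,-0.05,-9.5],[0,-0.05,-9.5],[0,-0.05,-9.5]],"dr":[[0.14,0,0],[0.28,0,0],[0.42,0,0],[0.56,0,0],[0.7,0,0],[0.84,0,0],[0.98,0,0],[1.12,0,0],[1.26,0,0],[1.4,0,0]]}' && python3 -m creep '{"delta_pos":[[0,0,0],[0,0,0],[0,0,0]],"dr":[[0.14,0,0],[0.171,0,0],[0.171,0,0]]}'
python3 - <<'E'
from h import *; from rig import manip
d=manip.get_image("wrist"); np.savez("w10.npz",**d); s=manip.get_state(); P=cloud(d); p,M=pose(s)
print(p,s["width"],s["qpos"]); ok=d["depth"]>0
q=(P-p)@M
m=ok&(np.hypot(P[...,0]-.532,P[...,1]-.059)<.035)&(P[...,2]>.134)&(P[...,2]<.146)
if m.sum(): r=cv2.minAreaRect((P[m][:,:2]*1000).astype(np.float32)); print("handle",m.sum(),np.median(P[m][:,2]),r); print(rows(s,[r[0][0]/1000,r[0][1]/1000,.056],104.9))
E
```

```text
clock: 15.65
position: [0.5311, 0.0589, 0.1319]
ee_rot: [-0.149, -0.69, -0.15, 0.692]
contact_force: [-0.2, -0.0, -0.0]
width: 0.0855
clock: 15.95
position: [0.5313, 0.0586, 0.132]
ee_rot: [-0.091, -0.7, -0.092, 0.702]
contact_force: [-0.3, -0.3, -0.3]
width: 0.0849
[0.53148001 0.05856296 0.13220347] 0.08527065752146501 [-2.04769097e-02  2.60888298e-01  1.68991708e+00  8.85711618e-05
  1.19305781e+00  1.28975112e+00]
handle 2759 0.13858145527481122 ((531.8469848632812, 59.19672393798828), (35.909263610839844, 27.843616485595703), 14.311905860900879)
(array([ 7.62, -0.05, -0.07]), np.float64(0.0), np.float64(-75.07), array([-2.3e-03,  1.0e-04, -1.0e+00]))
```

```bash
python3 -m creep '{"delta_pos":[[1,-0.05,-0.05],[2.5,-0.05,-0.05],[4.2,-0.05,-0.05],[5.8,-0.05,-0.05],[6.9,-0.05,-0.05],[7.5,-0.05,-0.05],[7.6,-0.05,-0.05],[7.6,-0.05,-0.05]],"dr":[[0,0,0],[0,0,0],[0,0,0],[0,0,0],[0,0,0],[0,0,0],[0,0,0],[0,0,0]]}' && python3 -m creep '{"delta_pos":[[0,0,0],[0,0,0],[0,0,0],[0,0,0],[0,0,0],[0,0,0],[0,0,0],[0,0,0],[0,0,0]],"dr":[[0,0,0],[0,0,0],[0,0,0],[0,0,0],[0,0,0],[0,0,0],[0,0,0],[0,0,0],[0,0,0]]}' -1 70 && python3 -m creep '{"delta_pos":[[-0.2,0,0],[-0.5,0,0],[-1,0,0],[-1,0,0]],"dr":[[0,0,0],[0,0,0],[0,0,0],[0,0,0]]}'
```

```text
clock: 16.8
position: [0.5329, 0.0592, 0.0574]
ee_rot: [0.092, 0.701, 0.092, -0.701]
contact_force: [-0.2, -0.6, -0.5]
width: 0.0854
clock: 17.7
position: [0.5331, 0.0589, 0.0578]
ee_rot: [0.092, 0.701, 0.091, -0.701]
contact_force: [-0.6, -2.2, 5.0]
width: 0.0274
clock: 18.1
position: [0.5326, 0.0593, 0.0672]
ee_rot: [-0.091, -0.701, -0.092, 0.701]
contact_force: [0.4, -0.8, -7.7]
width: 0.0271
```

```bash
python3 -m creep '{"delta_pos":[[-0.5,0,0],[-1.5,0,0],[-3,0,0],[-4.5,0,0],[-6,0,0],[-7.3,0,0],[-8.3,0,0],[-8.8,0,0],[-9,0,0],[-9,0,0]],"dr":[[0,0,0],[0,0,0],[0,0,0],[0,0,0],[0,0,0],[0,0,0],[0,0,0],[0,0,0],[0,0,0],[0,0,0]]}' && python3 -m creep '{"delta_pos":[[0,0,0],[0,0,0],[0,0,0],[0,0,0],[0,0,0]],"dr":[[0,0,0],[0,0,0],[0,0,0],[0,0,0],[0,0,0]]}'
python3 - <<'E'
from h import *; from rig import manip
s=manip.get_state(); print(s["position"],s["contact_force"],s["moment"],s["width"],np.abs(s["qd"]).max())
d=manip.get_image("scene"); w=manip.get_image("wrist"); t=manip.get_image("top")
a=cv2.resize(d["pixels"][110:250,190:350],(480,420),interpolation=cv2.INTER_CUBIC)
cv2.imwrite("pics/f.png",np.hstack([a,cv2.resize(w["pixels"],(320,420))]))
for n,c in (("w",w),("t",t)):
    P=cloud(c); o=c["depth"]>0
    hsv=cv2.cvtColor(c["pixels"],cv2.COLOR_BGR2HSV)
    k=o&(hsv[...,1]<50)&(hsv[...,2]>130)&(P[...,2]>.105)&(P[...,2]<.127)&(np.hypot(P[...,0]-.533,P[...,1]-.059)<.14)
    if k.sum()>50: A=np.c_[P[k][:,:2]-[.533,.059],np.ones(k.sum())]; x=np.linalg.lstsq(A,P[k][:,2],rcond=None)[0]; print(n,k.sum(),"plate z,tilt deg",x[2],np.degrees(x[:2]))
    for l,cc in (("loaded",(.509,.151)),("new",(.557,-.033))):
        m=o&(np.hypot(P[...,0]-cc[0],P[...,1]-cc[1])<.03)&(P[...,2]>.135)&(P[...,2]<.156); print(n,l,m.sum(),np.median(P[m],axis=0) if m.any() else "")
E
```

```text
clock: 19.1
position: [0.5324, 0.0592, 0.1572]
ee_rot: [-0.092, -0.701, -0.092, 0.701]
contact_force: [-0.0, -0.2, -6.8]
width: 0.0273
clock: 19.6
position: [0.5326, 0.0592, 0.1571]
ee_rot: [-0.092, -0.701, -0.092, 0.701]
contact_force: [1.1, 0.6, -7.6]
width: 0.0271
[0.53259903 0.05915402 0.15714875] [ 1.11472618  0.62050765 -7.59117085] [ 0.04482421  0.05071987 -0.02091981] 0.02711546454126653 0.0016123124248712476
w 20365 plate z,tilt deg 0.1183115989090187 [-0.0964297 -0.0385095]
w loaded 5700 [0.51127173 0.14778604 0.14821179]
w new 5796 [ 0.55906585 -0.02815288  0.14804308]
t 1085 plate z,tilt deg 0.11803385828886764 [-0.24211043 -0.03965116]
t loaded 279 [0.50702079 0.14647036 0.14784272]
t new 298 [ 0.55607156 -0.03306814  0.14777542]
```

View pics/f.png

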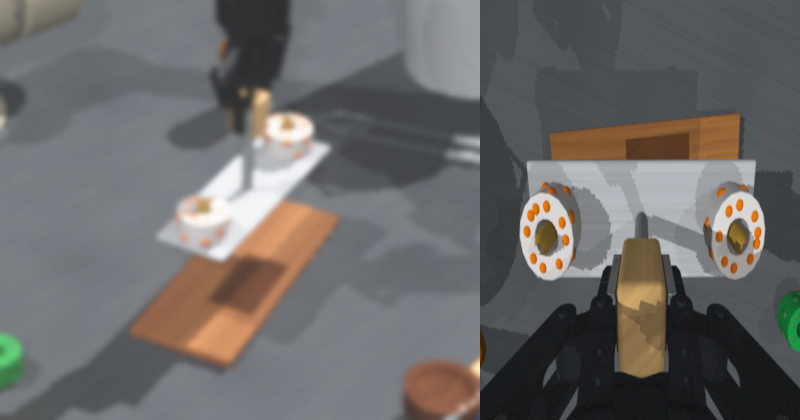

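Both views show the carrier hanging level above the board, held by its handle, with both spotted rings on their posts. The plate top is at 0.118, so the underside is 10.0 cm above the board, and the tilt is under 0.3°. I'm handing it in.

```bash
python3 -c "
from rig import manip
print(manip.sign_off())"
```

```text
the job is handed in; nothing more can be done
None
```

The loose spotted ring is on the empty post. I eased it down until it touched the plate, with a peak push of about 11 N, and let it go while the carrier stood on its board. I then lifted the carrier by its handle and handed the job in at about 20 s, still holding it.

**Last checks:**
- **Height:** the underside of the plate is about 10.0 cm above the board.
- **Level and steady:** tilt is under 0.3° in both the wrist and top views, and joint speeds are close to zero.
- **Rings and grip:** both ring tops sit at the same height (about 148 mm), the grip is firm at 27 mm opening, and the measured load of about 7.6 N is close to the expected weight.

**What disagreed:** the real fingertips sit about 44 mm behind the reported tool point. Because of this my first grasp closed above the ring without touching it, and I corrected for the offset afterwards. My second grasp brushed the bench at about 5 N, so I re-gripped the ring slightly higher.

No other rings, tumbler or hand tools were touched as far as forces and pictures show, but I did not re-measure each of their positions at the end.

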